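# Change the boards in a burn-in tester and latch its sliding cover

### The job

Change the boards in the burn-in tester: turn the red wing knob to free the cover and ease the spring-loaded cover open slowly instead of letting it snap back; move every tested board (blue heat sink) from the well to the yellow tray, and lay every new board (bare aluminium heat sink) from the mat in a bay of its own, all flat with the heat sink up. Then pull the cover fully shut and turn the wing knob all the way home, so that its tongue sits behind the frame edge and holds the cover shut by itself; leave the solder spool, the multimeter and the flux jar where they are.

Things in the scene. Friction and masses are not known exactly. Their poses are not given: they have to be found in the camera images.
- tester: Grey bench instrument, fixed, 184 mm (x) by 380 mm (y), rim 76 mm high; origin: centre of the underside. Open well (see point well) towards -y, closed housing towards +y. At the -y end a 12 mm steel frame wall, notched for the knob's shaft. Rails 9 mm wide rise 9 mm above the rim on both long sides; between them the cover (upper face 82.5 mm above the origin) slides along y.
- well (a point): Centre of the well's floor, in the tester at (0, -100, 30) mm; axes as the tester's. The well is 156 x 156 mm inside, its floor 46 mm below the rim, with 2 x 2 bays.
- bay0 (a point): Centre of the floor of a bay. Bays are 75 x 75 mm, parted by yellow ribs 3 mm wide and 8 mm high, each holding one board lying flat, square to the bay (turned by any quarter turn). In the tester at (-39, -139, 30) mm.
- bay1 (a point): Centre of the floor of a bay. Bays are 75 x 75 mm, parted by yellow ribs 3 mm wide and 8 mm high, each holding one board lying flat, square to the bay (turned by any quarter turn). In the tester at (39, -139, 30) mm.
- bay2 (a point): Centre of the floor of a bay. Bays are 75 x 75 mm, parted by yellow ribs 3 mm wide and 8 mm high, each holding one board lying flat, square to the bay (turned by any quarter turn). In the tester at (-39, -61, 30) mm.
- bay3 (a point): Centre of the floor of a bay. Bays are 75 x 75 mm, parted by yellow ribs 3 mm wide and 8 mm high, each holding one board lying flat, square to the bay (turned by any quarter turn). In the tester at (39, -61, 30) mm.
- cover (a joint): Slide of the aluminium cover plate (160 x 205 x 5 mm, 0.45 kg) along the tester's +y, in m: 0 fully shut over the well (stop), 0.205 fully open over the housing (stop). A spring pulls it open with 7 N (shut) to 5 N (open): unless held by the robot or the tongue it flies open. Latched, it rests at 2 to 6 mm, the tongue's play.
- latch (a joint): Red wing knob on the cover, in rad, clockwise seen from above: 0 released (tongue to the tester's -y, passes the notch; wing along x), 1.5 fully home (stop; tongue behind the steel frame wall; wing along y). The tongue, under the cover, swings in only with the cover within 2 mm of shut, then holds it. Turning takes 0.15 N m; it stays where it is left.
- latch_grip (a point): On the wing knob's axis, 20 mm above the cover's upper face. Wing: 44 mm long, 12 mm thick, 5 to 31 mm above that face, on a disc of radius 20 mm, 5 mm high. Axes turn with the knob: x along the wing. At (0, -198, 102.5) mm in the tester with the cover shut; moves along the tester's y by the cover's joint value.
- board0: New board on the mat: green circuit board 60 x 52 x 4 mm with a finned aluminium heat sink 40 x 22 mm (long side along the board's x) in the middle, rising to 34 mm above the underside; pinch it across its 22 mm (along y). 0.08 to 0.17 kg. Origin: centre of the underside; z up. Absent in some runs.
- board1: New board on the mat: green circuit board 60 x 52 x 4 mm with a finned aluminium heat sink 40 x 22 mm (long side along the board's x) in the middle, rising to 34 mm above the underside; pinch it across its 22 mm (along y). 0.08 to 0.17 kg. Origin: centre of the underside; z up. Absent in some runs.
- board2: New board on the mat: green circuit board 60 x 52 x 4 mm with a finned aluminium heat sink 40 x 22 mm (long side along the board's x) in the middle, rising to 34 mm above the underside; pinch it across its 22 mm (along y). 0.08 to 0.17 kg. Origin: centre of the underside; z up. Absent in some runs.
- board3: New board on the mat: green circuit board 60 x 52 x 4 mm with a finned aluminium heat sink 40 x 22 mm (long side along the board's x) in the middle, rising to 34 mm above the underside; pinch it across its 22 mm (along y). 0.08 to 0.17 kg. Origin: centre of the underside; z up. Absent in some runs.
- tested0: Tested board in the well: green circuit board 60 x 52 x 4 mm with a finned blue heat sink 40 x 22 mm (long side along the board's x) in the middle, rising to 34 mm above the underside; pinch it across its 22 mm (along y). 0.08 to 0.17 kg. Origin: centre of the underside; z up. Absent in some runs.
- tested1: Tested board in the well: green circuit board 60 x 52 x 4 mm with a finned blue heat sink 40 x 22 mm (long side along the board's x) in the middle, rising to 34 mm above the underside; pinch it across its 22 mm (along y). 0.08 to 0.17 kg. Origin: centre of the underside; z up. Absent in some runs.
- tray_in (a point): Centre of the floor of the fixed yellow tray, 3 mm above the mat; axes as the tray's. The tray is 80 mm (x) by 168 mm (y) inside, with walls 3 mm thick and 10 mm high, for the tested boards side by side along y, square to it.
- spool: Solder spool, 56 mm across, 46 mm high; leave alone. Origin: centre of its underside.
- meter: Orange multimeter lying flat, 150 x 75 x 34 mm; leave alone. Origin: centre of its underside.
- flux_jar: Small jar, 52 mm across, 55 mm high; leave alone. Origin: centre of its underside.

How it is judged:
On the way, in this order (a step that is already met when the one before it is completed fails the run):
1. the wing knob is turned to free the cover (value of joint latch below 0.3 rad), for 0.1 s.
2. the cover is open (value of joint cover above 0.18 m), for 0.3 s.
3. every new board lies flat in a bay and every tested board flat in the tray, with the cover open (x of board0 in the frame of well between -0.07 and 0.07 m and y of board0 in the frame of well between -0.07 and 0.07 m and z of board0 in the frame of well between -0.006 and 0.006 m and angle between each of board0, board1, board2, board3, tested0, tested1's own z axis and vertical below 0.12 rad and x of board1 in the frame of well between -0.07 and 0.07 m and y of board1 in the frame of well between -0.07 and 0.07 m and z of board1 in the frame of well between -0.006 and 0.006 m and x of board2 in the frame of well between -0.07 and 0.07 m and y of board2 in the frame of well between -0.07 and 0.07 m and z of board2 in the frame of well between -0.006 and 0.006 m and x of board3 in the frame of well between -0.07 and 0.07 m and y of board3 in the frame of well between -0.07 and 0.07 m and z of board3 in the frame of well between -0.006 and 0.006 m and x of tested0 in the frame of tray_in between -0.04 and 0.04 m and y of tested0 in the frame of tray_in between -0.08 and 0.08 m and z of tested0 in the frame of tray_in between -0.006 and 0.006 m and x of tested1 in the frame of tray_in between -0.04 and 0.04 m and y of tested1 in the frame of tray_in between -0.08 and 0.08 m and z of tested1 in the frame of tray_in between -0.006 and 0.006 m and value of joint cover above 0.15 m), for 0.3 s.
4. the cover is pulled shut (value of joint cover below 0.008 m), for 0.1 s.
At the end, for the whole second after the job is handed in: New boards flat on the floor of the well's bays, tested boards flat on the tray's floor (underside within 6 mm, tilt below 0.12 rad), at rest; cover within 10 mm of shut, knob released beyond 1.15 rad of its 1.5, its tongue holding the cover (x of board0 in the frame of well between -0.07 and 0.07 m and y of board0 in the frame of well between -0.07 and 0.07 m and z of board0 in the frame of well between -0.006 and 0.006 m and angle between each of board0, board1, board2, board3, tested0, tested1's own z axis and vertical below 0.12 rad and x of board1 in the frame of well between -0.07 and 0.07 m and y of board1 in the frame of well between -0.07 and 0.07 m and z of board1 in the frame of well between -0.006 and 0.006 m and x of board2 in the frame of well between -0.07 and 0.07 m and y of board2 in the frame of well between -0.07 and 0.07 m and z of board2 in the frame of well between -0.006 and 0.006 m and x of board3 in the frame of well between -0.07 and 0.07 m and y of board3 in the frame of well between -0.07 and 0.07 m and z of board3 in the frame of well between -0.006 and 0.006 m and x of tested0 in the frame of tray_in between -0.04 and 0.04 m and y of tested0 in the frame of tray_in between -0.08 and 0.08 m and z of tested0 in the frame of tray_in between -0.006 and 0.006 m and x of tested1 in the frame of tray_in between -0.04 and 0.04 m and y of tested1 in the frame of tray_in between -0.08 and 0.08 m and z of tested1 in the frame of tray_in between -0.006 and 0.006 m and value of joint cover below 0.01 m and value of joint latch above 1.15 rad and linear speed of each of board0, board1, board2, board3, tested0, tested1 below 0.02 m/s); the robot touches nothing.
It fails at once if the cover flies open (faster than 0.25 m/s) (velocity of joint cover above 0.25 m/s).
It fails at once if the spool, the multimeter or the flux jar is moved more than 20 mm (distance of any of spool, meter, flux_jar from where it was at the start of the episode above 0.02 m).
Of tested0, tested1 only 1 to 2 are there at a start; the rules pass over those that are not, and their reading is None.
Of board0, board1, board2, board3 only 2 to 4 are there at a start; the rules pass over those that are not, and their reading is None.
At some moment in a run one of board0, board1, board2, board3 may be knocked a few centimetres aside while the robot is not near it.
It also fails if it takes over 210 s, if anything falls off the work surface, if the arm or the gripper's body presses on something with over 40 N, if the wrist force passes 120 N, or if a joint passes its speed limit or range.

### The arm

A 6-joint arm with a two-finger parallel gripper is mounted at the origin on the work surface. World frame = base frame: x ahead of the robot, y to its left, z up, the work surface at z = 0. Lengths are in m, angles in rad, forces in N, time in s.
With the tool pointing down it reaches from about 0.35 to 0.975 m from the base axis. Payload 4.9 kg.
Tool frame: the origin (TCP) lies midway between the tips of the shut fingers; the grasp point (between the pads) lies 19 mm behind it; z points along the fingers, y is the line along which they close (so a half turn about z gives the same grasp; the last joint's range is limited). The gripper opens to 85 mm and grips with 20 to 120 N. Pads are 22 mm wide; open, the fingers measure 114 mm over their backs; the gripper's body (76 mm by 85 mm) begins 54 mm behind the grasp point. The pads swing forward as they close: fully open they stand 13 mm farther back than shut.
Start: joints at [-0.119, 0.053, 1.613, -0, 1.476, -0.119], TCP at [0.625, 0, 0.231] pointing down, gripper open.
Joint ranges: [-3.01, 3.01], [-1.01, 2.22], [0.06, 2.58], [-1.02, 4.17], [0.09, 2.62], [-3.14, 3.14]. Speed limits (rad/s): [2.57, 2.57, 3.14, 3.14, 3.14, 3.14].

### API

Orientations are given as a unit quaternion [w, x, y, z].
In Python, from plant import state, grab_frame, job_done, cut_out, place_of gives the robot as it stands.
- The arm moves only by the tool jog_arm, never from a script. Its argument "motion" is text: rows parted by semicolons, each of 7 numbers parted by spaces: the opening in per cent of the stroke, from 0 (shut) to 100 (fully open), then the shift along the tool's x, y, z as a fraction of full scale, then the turn, a rotation vector about the tool's x, y, z as a fraction of full scale. A call has exactly 5 rows; each row is the pose to reach, as a shift and turn from the pose commanded when the call began, along the tool's axes at that moment; what a row does not reach only later rows make up. Full scale, the value 1, is 50 cm for a shift and 1.5 rad for a turn. A row lasts 1/8 s, in which the tool goes at most 62.5 mm and 10.7 degrees, less where a joint would pass 70% of its speed; a pose out of reach is approached as far as the arm can. A call with a number of a shift or a turn outside -1 to 1 is refused whole. A call with a gripper value outside its range is refused whole. The fingers move at their own pace and stop on an object; the grip force is fixed at half the most. Time passes only in rows, so rows that repeat a pose let the fingers close, or fill a call up. It gives the time, the measured TCP pose, the force, the opening and the grip force at its end, in the units of the state.
- state(): the state, without advancing time (a new reading comes with each control period).
- grab_frame(name): name is "scene" or "side" or "wrist"; returns a dict with "color" (400x640x3 uint8, red, green, blue), "range_z" (400x640 float32, m along the optical axis (not along the pixel's ray), 0 where there is no reading), "intrinsics" (3x3 intrinsics, pixels), "world_from_camera" (4x4, takes a point from camera to world coordinates). Camera axes: x right, y up, looking along -z (the intrinsics and any distortion apply to the point x, -y, -z); pixel columns grow to the right and rows downward; lengths in m; the calibration is good to about 2 mm. A picture is of the moment at which its call begins.
- job_done(): hands the job in; it is judged then, once.
Trained networks look in the newest picture that a camera, given by its name, has taken for a name from the list of things; names that differ only in an ending like _2 or _b are one class to them, and where a whole thing is asked for, a point or a joint stands for the part that bears it (a point fixed in the world has none). Each returns a list of dicts, best first, with "p" (0 to 1); they miss things now and then, are a little off and sometimes report something else, mostly with a low value. They report only what shows in the picture. A call takes as long as a camera call.
- cut_out(camera, thing): "pixels" (400x640 bool, what is visible of it).
- place_of(camera, thing): "at" ([x, y, z] in m, in world coordinates, good to about 4 mm: a listed point, or the origin of a listed thing).
The state is a dict: "time": time; "joint_pos": joint angles; "joint_vel": joint speeds; "joint_efforts": joint torques, N m; "tool_pos": TCP position; "tool_rot": TCP orientation; "contact_force": force on the tool from outside, world axes, zero at the start; "ft_torque": the same for the moment, N m; "gripper_width": opening from 0.0 (shut) to 1.0 (fully open); "grasp_force": force on a finger pad.
Only numpy, scipy, OpenCV 4.12 (cv2) and the standard library are available. Lean on these libraries where they do the work, as an engineer would, in place of code of your own. Each camera call takes 0.05 s, during which the arm holds its last target. There are 200 camera calls.

## Working session

There is one attempt and no reset: what is moved stays moved. The work goes in short steps, Python scripts to look and compute and a tool call to move; the robot and the scene stay as the last step left them, time stands still between calls to the robot, and variables do not carry over. Pictures are saved under pics/ and viewed, at most 14 in all, crops included, and the job is handed in when it is done.

Besides the shell and the picture viewer there is one more tool, called after ">>>" by a JSON object that holds its "name" and its "arguments", one argument or row to a line. jog_arm: Moves the arm, as the interface text tells. Shift numbers are shares of 50 cm and turn numbers shares of 1.5 rad, none past 1 either way. Its arguments: {"type":"object","properties":{"motion":{"type":"string"}},"required":["motion"]}

```bash
ls; mkdir -p pics; cat > h.py <<'E'
import numpy as np, cv2
from plant import *
def save(f,n,s=1.0):
    im=cv2.cvtColor(f["color"],cv2.COLOR_RGB2BGR)
    cv2.imwrite("pics/"+n,im)
def cloud(f):
    K=f["intrinsics"];d=f["range_z"];v,u=np.mgrid[0:400,0:640]
    x=(u-K[0,2])/K[0,0]*d;y=(v-K[1,2])/K[1,1]*d
    P=np.stack([x,-y,-d,np.ones_like(d)],-1)@f["world_from_camera"].T
    P=P[...,:3];P[d<=0]=np.nan
    return P
E
python3 - <<'E'
from h import *
print(state())
for c in ["scene","side"]:
    f=grab_frame(c);save(f,c+"0.png");np.savez(c+"0.npz",P=cloud(f),c=f["color"])
    print(c,f["world_from_camera"].round(3).tolist())
    for t in ["tester","well","bay0","bay1","bay2","bay3","latch_grip","board0","tested0","tray_in","spool","meter","flux_jar"]:
        print(t,[(round(r["p"],2),np.round(r["at"],3).tolist()) for r in place_of(c,t)][:5])
E
```

```text
pics
{'time': 0.0, 'joint_pos': array([-1.19001109e-01,  5.33674743e-02,  1.61430157e+00,  2.25281398e-05,
        1.47594793e+00, -1.18998152e-01]), 'joint_vel': array([-4.96187836e-05,  7.48809258e-04,  1.51860818e-03,  1.32431970e-03,
        1.29227989e-03,  1.82421253e-03]), 'joint_efforts': array([ 2.70554956e-04, -3.93670499e+01, -3.70175600e+01, -1.62778279e-04,
        6.93513779e-03, -6.06393527e-06]), 'tool_pos': array([6.24388800e-01, 7.91145405e-05, 2.30051888e-01]), 'tool_rot': array([-8.02543499e-04,  7.07108227e-01,  7.07104611e-01, -6.16863181e-04]), 'contact_force': array([0.06167856, 0.07315506, 0.24334497]), 'ft_torque': array([ 0.02693713, -0.02601089, -0.0166622 ]), 'grasp_force': 0.0, 'gripper_width': 0.9976479210286148}
scene [[-0.611, -0.675, 0.414, 0.991], [0.792, -0.518, 0.323, 0.176], [-0.004, 0.525, 0.851, 0.839], [0.0, 0.0, 0.0, 1.0]]
tester [(0.32, [0.662, -0.245, 0.004])]
well []
bay0 [(0.67, [0.602, 0.047, 0.032]), (0.56, [0.595, -0.028, 0.032])]
bay1 [(0.67, [0.602, 0.047, 0.032]), (0.56, [0.595, -0.028, 0.032])]
bay2 [(0.67, [0.602, 0.047, 0.032]), 
[... 466 characters left out ...]
8, 0.615, 0.736], [0.0, 0.0, 0.0, 1.0]]
tester [(0.97, [0.562, 0.115, 0.002])]
well [(0.95, [0.557, 0.013, 0.028]), (0.68, [0.667, -0.24, 0.001])]
bay0 [(0.77, [0.601, 0.051, 0.03])]
bay1 [(0.77, [0.601, 0.051, 0.03])]
bay2 [(0.77, [0.601, 0.051, 0.03])]
bay3 [(0.77, [0.601, 0.051, 0.03])]
latch_grip [(0.51, [0.558, -0.081, 0.106])]
board0 [(0.88, [0.535, -0.339, 0.001]), (0.73, [0.43, -0.202, 0.003]), (0.52, [0.43, -0.344, -0.004])]
tested0 [(0.45, [0.597, 0.051, 0.029])]
tray_in [(0.91, [0.666, -0.243, 0.004])]
spool [(0.67, [0.663, -0.373, -0.004])]
meter [(0.64, [0.775, -0.05, 0.003]), (0.46, [0.597, 0.052, 0.028])]
flux_jar [(0.77, [0.781, 0.122, -0.001]), (0.41, [0.601, 0.049, 0.027])]
```

View pics/scene0.png

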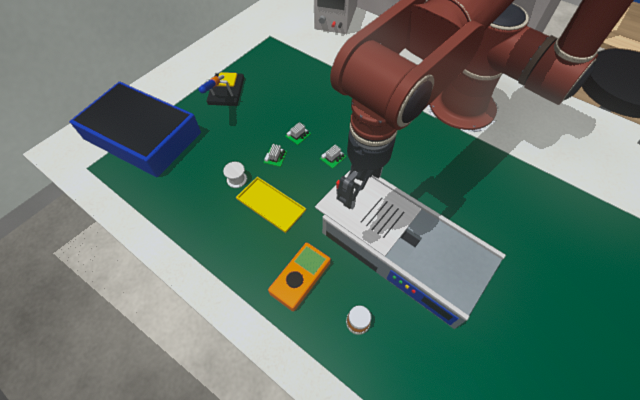

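View pics/side0.png

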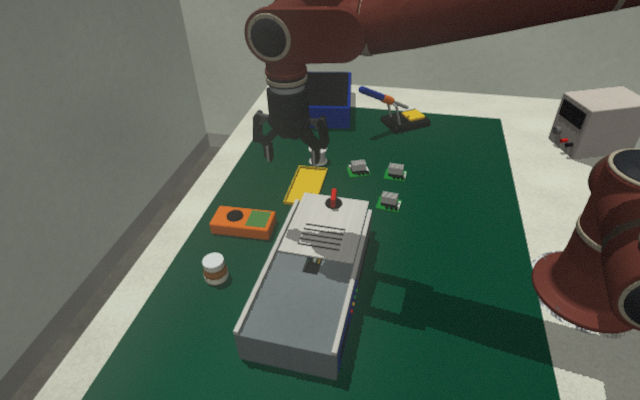

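The scene shows the tester with the cover shut (knob about side pixel (334,196)), three new boards (side pixels (359,168), (396,171), (389,201)) and the tray at (306,185). Next, I'll get yaws.

```bash
cat >> h.py <<'E'
def rect(P2):
    r=cv2.minAreaRect((P2*1000).astype(np.float32)); return [round(float(x),1) for x in (*r[0],*r[1],r[2])]
E
python3 - <<'E'
from h import *
for c in ["scene","side"]:
    D=np.load(c+"0.npz");P=D["P"];z=P[...,2]
    f=grab_frame(c)
    for t in ["tester","tray_in","board0","latch_grip"]:
        for r in cut_out(c,t)[:4]:
            m=r["pixels"]&np.isfinite(z)
            if t=="tester": m&=(z>.07)&(z<.095)
            if t=="latch_grip": m&=z>.09
            if t=="board0": mm=m&(z>.025); print("  hs", rect(P[mm][:,:2]) if mm.sum()>5 else None, np.percentile(z[m],95))
            if m.sum()>10: print(c,t,round(r["p"],2),m.sum(),rect(P[m][:,:2]),np.nanmedian(z[m]).round(4),P[m].mean(0).round(4))
E
```

```text
scene tester 0.98 11801 [562.9, 95.2, 414.6, 187.3, 88.4] 0.0769 [0.5705 0.128  0.0782]
scene tray_in 0.64 1928 [665.5, -246.9, 94.9, 184.9, 0.0] 0.0026 [ 0.6669 -0.2431  0.0032]
  hs [535.9, -341.1, 42.6, 22.6, 21.2] 0.03336438823006107
scene board0 0.77 367 [530.2, -344.6, 81.9, 57.3, 21.7] 0.0093 [ 0.5393 -0.336   0.0132]
  hs [428.5, -342.6, 24.7, 41.2, 85.8] 0.03316575501982826
scene board0 0.54 302 [427.4, -339.9, 48.5, 65.7, 82.4] 0.0117 [ 0.4341 -0.3373  0.0149]
side tester 0.74 14098 [561.8, 96.8, 416.8, 185.3, 88.2] 0.0783 [0.5612 0.138  0.08  ]
  hs [425.8, -341.7, 28.4, 40.2, 85.0] 0.03600072613119747
side board0 0.88 334 [426.2, -359.7, 92.4, 61.0, 89.7] 0.0129 [ 0.4259 -0.3347  0.0169]
  hs [431.8, -204.7, 27.1, 39.9, 80.7] 0.03602678782405856
side board0 0.78 379 [429.7, -218.7, 82.7, 59.6, 82.6] 0.0142 [ 0.431  -0.1968  0.0179]
  hs [533.3, -339.7, 41.1, 29.8, 21.3] 0.03603233809841507
side board0 0.66 307 [539.8, -355.8, 60.1, 88.7, 23.8] 0.0151 [ 0.5327 -0.3324  0.0184]
side latch_grip 0.49 116 [555.8, -79.0, 34.7, 37.6, 46.0] 0.1115 [ 0.555  -0.0738  0.1068]
```

```bash
cat >> h.py <<'E'
from scipy.spatial.transform import Rotation as Ro
R0=np.array([[0,1,0],[1,0,0],[0,0,-1.]])
def plan(targets,cur=None):
    """targets: list of (x,y,z,yawdeg of tool y from world x). prints rows from current pose, fractions"""
    s=state();p=np.array(s["tool_pos"]);q=s["tool_rot"];R=Ro.from_quat([q[1],q[2],q[3],q[0]]).as_matrix()
    if cur is not None: p=np.array(cur[:3]);R=Ro.from_euler('z',cur[3],degrees=True).as_matrix()@R0
    for t in targets:
        T=Ro.from_euler('z',t[3],degrees=True).as_matrix()@R0
        sh=R.T@(np.array(t[:3])-p)/.5; tv=Ro.from_matrix(R.T@T).as_rotvec()/1.5
        print(t,"->",*np.round(sh,4),*np.round(tv,3))
def st():
    s=state();q=s["tool_rot"];R=Ro.from_quat([q[1],q[2],q[3],q[0]]).as_matrix()
    print("t",round(s["time"],2),"tcp",s["tool_pos"].round(4),"yaw",np.degrees(np.arctan2(R[1,1],R[0,1])).round(2),"tilt",np.degrees(np.arccos(-R[2,2])).round(2),"F",s["contact_force"].round(1),"w",round(s["gripper_width"],3),"gf",round(s["grasp_force"],1))
E
python3 -c "
from h import *
plan([(.556,-.080,.2,-1.7)])"
```

```text
(0.556, -0.08, 0.2, -1.7) -> -0.16 -0.1379 0.0626 -0.0 -0.0 0.02
```

>>> {"name": "jog_arm", "arguments": {
  "motion": "60 -0.08 -0.07 0.03 0 0 0.01; 60 -0.16 -0.138 0.06 0 0 0.02; 60 -0.16 -0.138 0.06 0 0 0.02; 60 -0.16 -0.138 0.06 0 0 0.02; 60 -0.16 -0.138 0.06 0 0 0.02"
}}

```text
time: 2.52
tool_pos: [0.557, -0.0794, 0.2023]
tool_rot: [0.001, 0.717, 0.697, 0.001]
contact_force: [0.4, -0.4, -0.7]
gripper_width: 0.597
grasp_force: 0.0
```

```bash
python3 - <<'E'
from h import *
st()
f=grab_frame("wrist");save(f,"w1.png");P=cloud(f);z=P[...,2]
print(f["world_from_camera"].round(3).tolist())
print(place_of("wrist","latch_grip"))
m=(z>.1)&(z<.125)&(abs(P[...,0]-.556)<.05)&(abs(P[...,1]+.08)<.05)
print(m.sum(),rect(P[m][:,:2]),P[m].mean(0),np.median(z[m]))
E
```

```text
t 2.52 tcp [ 0.557  -0.0794  0.2023] yaw -1.65 tilt 0.1 F [ 0.4 -0.4 -0.7] w 0.597 gf 0.0
[[1.0, 0.027, 0.007, 0.559], [-0.028, 0.946, 0.323, 0.003], [0.002, -0.323, 0.946, 0.344], [0.0, 0.0, 0.0, 1.0]]
[]
764 [556.7, -81.5, 12.1, 43.3, 6.3] [ 0.55675338 -0.07947037  0.11211694] 0.1127410912543124
```

View pics/w1.png

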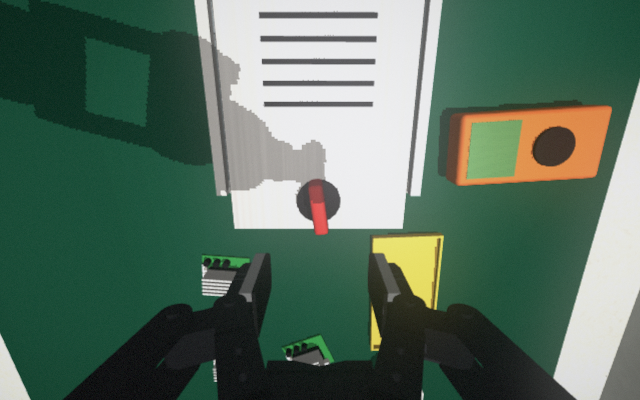

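The wrist view shows the red wing at about (318,208), slightly off the y axis (latch ≈1.43 rad), with its top at z≈0.113.

```bash
python3 -c "
from h import *
plan([(.5567,-.0805,.15,6.3),(.5567,-.0805,.095,6.3)])"
```

```text
(0.5567, -0.0805, 0.15, 6.3) -> -0.0023 -0.0004 0.104 0.001 0.0 -0.092
(0.5567, -0.0805, 0.095, 6.3) -> -0.0023 -0.0005 0.214 0.001 0.0 -0.092
```

>>> {"name": "jog_arm", "arguments": {
  "motion": "60 -0.002 -0.001 0.1 0.001 0 -0.092; 60 -0.002 -0.001 0.17 0.001 0 -0.092; 60 -0.002 -0.001 0.214 0.001 0 -0.092; 40 -0.002 -0.001 0.214 0.001 0 -0.092; 0 -0.002 -0.001 0.214 0.001 0 -0.092"
}}

```text
time: 3.25
tool_pos: [0.5565, -0.0809, 0.0956]
tool_rot: [0.0, 0.668, 0.744, -0.0]
contact_force: [-0.6, 0.8, -0.6]
gripper_width: 0.199
grasp_force: 0.0
```

>>> {"name": "jog_arm", "arguments": {
  "motion": "0 0 0 0 0 0 0; 0 0 0 0 0 0 0; 0 0 0 0 0 0 0; 0 0 0 0 0 0 -0.03; 0 0 0 0 0 0 -0.06"
}}

```text
time: 3.88
tool_pos: [0.5563, -0.0801, 0.0962]
tool_rot: [-0.0, 0.633, 0.774, 0.001]
contact_force: [-3.0, 4.6, 6.6]
gripper_width: 0.121
grasp_force: 61.3
```

>>> {"name": "jog_arm", "arguments": {
  "motion": "0 0 0 0 0 0 -0.1; 0 0 0 0 0 0 -0.2; 0 0 0 0 0 0 -0.3; 0 0 0 0 0 0 -0.4; 0 0 0 0 0 0 -0.48"
}}

```text
time: 4.5
tool_pos: [0.5561, -0.0793, 0.0961]
tool_rot: [-0.001, 0.319, 0.948, 0.002]
contact_force: [-4.1, 5.9, 7.6]
gripper_width: 0.125
grasp_force: 61.4
```

>>> {"name": "jog_arm", "arguments": {
  "motion": "0 0 0 0 0 0 -0.09; 0 0 0 0 0 0 -0.18; 0 0 0 0 0 0 -0.27; 0 0 0 0 0 0 -0.36; 0 0 0 0 0 0 -0.41"
}}

```text
time: 5.12
tool_pos: [0.556, -0.0793, 0.0962]
tool_rot: [-0.0, 0.018, 1.0, 0.002]
contact_force: [-4.4, 6.6, 8.2]
gripper_width: 0.122
grasp_force: 61.5
```

```bash
python3 -c "
from h import *
st()
s=state();print(s['ft_torque'],s['joint_pos'])
p=s['tool_pos'];plan([(p[0]+.0062,p[1]+.205,.096,88)])"
```

```text
t 5.12 tcp [ 0.556  -0.0793  0.0962] yaw 87.97 tilt 0.21 F [-4.4  6.6  8.2] w 0.122 gf 61.5
[ 1.20242816  0.6956909  -0.09409549] [-0.27581273  0.02623616  1.8753148   0.00354706  1.24143576 -1.81240164]
(np.float64(0.5621860755950645), np.float64(0.12573091867402386), 0.096, 88) -> 0.0021 0.4102 0.0018 0.002 -0.0 -0.0
```

>>> {"name": "jog_arm", "arguments": {
  "motion": "0 0 0.015 0 0 0 0; 0 0 0.045 0 0 0 0; 0 0 0.08 0 0 0 0; 0 0.001 0.115 0 0 0 0; 0 0.001 0.15 0 0 0 0"
}}

```text
time: 5.75
tool_pos: [0.5582, -0.0038, 0.0962]
tool_rot: [-0.0, 0.019, 1.0, 0.002]
contact_force: [-4.3, 6.1, 7.2]
gripper_width: 0.125
grasp_force: 61.4
```

>>> {"name": "jog_arm", "arguments": {
  "motion": "0 0 0.035 0 0 0 0; 0 0 0.07 0 0 0 0; 0 0.001 0.105 0 0 0 0; 0 0.001 0.14 0 0 0 0; 0 0.001 0.17 0 0 0 0"
}}

```text
time: 6.38
tool_pos: [0.5607, 0.0814, 0.0962]
tool_rot: [-0.0, 0.019, 1.0, 0.002]
contact_force: [-5.5, 5.4, 7.3]
gripper_width: 0.129
grasp_force: 61.4
```

>>> {"name": "jog_arm", "arguments": {
  "motion": "0 0 0.03 0 0 0 0; 0 0 0.055 0 0 0 0; 0 0 0.07 0 0 0 0; 0 0 0.08 0 0 0 0; 0 0 0.08 0 0 0 0"
}}

```text
time: 7.0
tool_pos: [0.5619, 0.1203, 0.0962]
tool_rot: [-0.001, 0.018, 1.0, 0.001]
contact_force: [-6.3, 2.5, 8.1]
gripper_width: 0.122
grasp_force: 61.5
```

```bash
python3 -c "
from h import *
st()
s=state();print(s['ft_torque'],s['joint_pos'])"
```

```text
t 7.0 tcp [0.5619 0.1203 0.0962] yaw 87.89 tilt 0.15 F [-6.3  2.5  8.1] w 0.122 gf 61.5
[0.55148861 1.04121796 0.12260923] [ 0.08040358  0.05678507  1.84381404  0.00217502  1.24258946 -1.45423953]
```

>>> {"name": "jog_arm", "arguments": {
  "motion": "20 0 0 0 0 0 0; 30 0 0 0 0 0 0; 40 0 0 0 0 0 0; 45 0 0 -0.08 0 0 0; 45 0 0 -0.2 0 0 0"
}}

```text
time: 7.62
tool_pos: [0.5605, 0.1185, 0.1924]
tool_rot: [-0.004, 0.019, 1.0, -0.0]
contact_force: [-0.4, 0.5, 0.3]
gripper_width: 0.452
grasp_force: 0.0
```

```bash
python3 -c "
from h import *
st()
plan([(.559,.0,.28,-1.7)])"
```

```text
t 7.62 tcp [0.5605 0.1185 0.1924] yaw 87.81 tilt 0.41 F [-0.4  0.5  0.3] w 0.452 gf 0.0
(0.559, 0.0, 0.28, -1.7) -> -0.0049 -0.2371 -0.1749 -0.004 -0.003 1.042
```

>>> {"name": "jog_arm", "arguments": {
  "motion": "45 0 -0.05 -0.1 0 0 0.12; 45 0 -0.12 -0.17 0 0 0.24; 45 -0.005 -0.2 -0.175 0 0 0.36; 45 -0.005 -0.237 -0.175 0 0 0.48; 45 -0.005 -0.237 -0.175 -0.002 -0.002 0.6"
}}

```text
time: 8.25
tool_pos: [0.5604, -0.0013, 0.2818]
tool_rot: [0.001, 0.456, 0.89, 0.001]
contact_force: [-0.3, 0.2, 0.2]
gripper_width: 0.451
grasp_force: 0.0
```

>>> {"name": "jog_arm", "arguments": {
  "motion": "45 0 0 0 0 0 0.12; 45 0 0 0 0 0 0.24; 45 0 0 0 0 0 0.36; 45 0 0 0 0 0 0.44; 45 0 0 0 0 0 0.44"
}}

```text
time: 8.88
tool_pos: [0.5603, 0.0002, 0.2816]
tool_rot: [0.0, 0.716, 0.698, 0.001]
contact_force: [-0.6, -0.8, -0.1]
gripper_width: 0.453
grasp_force: 0.0
```

```bash
cat >> h.py <<'E'
def hs(cam,things,P,zlo,zhi):
    """heat-sink rectangles (points in a height band) of each detection: centre mm, long-axis angle deg"""
    out=[]
    for t in things:
        for r in cut_out(cam,t)[:5]:
            m=r["pixels"]&(P[...,2]>zlo)&(P[...,2]<zhi)
            if m.sum()<15: continue
            q=P[m]; (cx,cy),(a,b),an=cv2.minAreaRect((q[:,:2]*1000).astype(np.float32))
            L=an if a>b else an+90
            print(t,round(r["p"],2),m.sum(),"c",round(cx,1),round(cy,1),"size",round(a,1),round(b,1),"long",round((L+90)%180-90,1),"zmed",np.median(q[:,2]).round(4))
E
python3 - <<'E'
from h import *
st()
f=grab_frame("wrist");save(f,"w2.png");P=cloud(f);z=P[...,2]
hs("wrist",["tested0","board0"],P,.05,.075)
for t in ["tested0","bay0","well"]: print(t,[(round(r["p"],2),np.round(r["at"],4).tolist()) for r in place_of("wrist",t)])
E
```

```text
t 8.88 tcp [5.603e-01 2.000e-04 2.816e-01] yaw -1.48 tilt 0.15 F [-0.6 -0.8 -0.1] w 0.453 gf 0.0
tested0 0.95 484 c 596.5 48.9 size 22.1 40.0 long -4.6 zmed 0.0633
tested0 0.62 641 c 517.5 -23.3 size 23.0 40.1 long -1.9 zmed 0.0623
tested0 [(0.9, [0.5934, 0.0474, 0.0311]), (0.83, [0.5173, -0.0233, 0.0295])]
bay0 [(0.95, [0.5198, 0.0527, 0.0272]), (0.85, [0.5985, -0.0262, 0.0323])]
well [(0.55, [0.5587, 0.0093, 0.0305])]
```

View pics/w2.png

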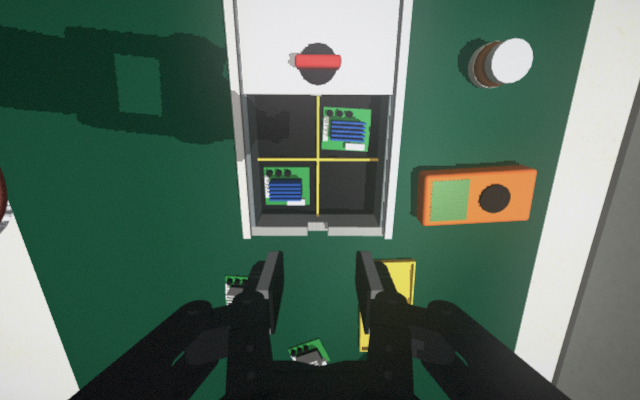

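The wrist view shows two tested boards: bay3 at about (347,130) and bay0 at (287,187). Bay1 and bay2 are empty.

```bash
python3 -c "
from h import *
plan([(.5965,.0488,.14,42)])
plan([(.5965,.0488,.12,87),(.5965,.0488,.039,87)],cur=(.5965,.0488,.14,42))"
```

```text
(0.5965, 0.0488, 0.14, 42) -> 0.0983 0.0691 0.2838 0.002 -0.0 -0.506
(0.5965, 0.0488, 0.12, 87) -> 0.0 0.0 0.04 0.0 0.0 -0.524
(0.5965, 0.0488, 0.039, 87) -> 0.0 0.0 0.202 0.0 0.0 -0.524
```

>>> {"name": "jog_arm", "arguments": {
  "motion": "45 0.03 0.02 0.07 0 0 -0.11; 45 0.06 0.04 0.14 0 0 -0.22; 45 0.09 0.06 0.22 0 0 -0.33; 45 0.098 0.069 0.284 0 0 -0.44; 45 0.098 0.069 0.284 0.002 0 -0.506"
}}

```text
time: 9.8
tool_pos: [0.5941, 0.0492, 0.1356]
tool_rot: [-0.004, 0.405, 0.914, -0.001]
contact_force: [-0.5, 0.0, -0.3]
gripper_width: 0.451
grasp_force: 0.0
```

>>> {"name": "jog_arm", "arguments": {
  "motion": "45 0 0 0 0 0 -0.11; 45 0 0 0 0 0 -0.22; 45 0 0 0 0 0 -0.33; 45 0 0 0 0 0 -0.44; 45 0 0 0.04 0 0 -0.524"
}}

```text
time: 10.42
tool_pos: [0.5981, 0.0486, 0.1219]
tool_rot: [0.002, 0.024, 1.0, 0.0]
contact_force: [0.2, -0.3, 0.0]
gripper_width: 0.45
grasp_force: 0.0
```

```bash
python3 - <<'E'
from h import *
st()
f=grab_frame("wrist");save(f,"w3.png");P=cloud(f)
hs("wrist",["tested0"],P,.05,.075)
plan([(.5965,.0488,.039,87)])
E
```

```text
t 10.43 tcp [0.5981 0.0486 0.1219] yaw 87.26 tilt 0.24 F [ 0.2 -0.3  0. ] w 0.45 gf 0.0
tested0 0.91 978 c 595.5 50.0 size 22.1 39.5 long -4.5 zmed 0.0634
tested0 0.59 2667 c 517.2 -22.1 size 23.0 40.1 long -1.5 zmed 0.0625
(0.5965, 0.0488, 0.039, 87) -> -0.004 0.0003 0.1571 0.0 -0.003 -0.0
```

>>> {"name": "jog_arm", "arguments": {
  "motion": "42 -0.002 0.002 0.07 0 0 0.012; 42 -0.002 0.002 0.13 0 -0.002 0.012; 42 -0.002 0.002 0.157 0 -0.003 0.012; 42 -0.002 0.002 0.157 0 -0.003 0.012; 0 -0.002 0.002 0.157 0 -0.003 0.012"
}}

```text
time: 11.15
tool_pos: [0.5987, 0.0496, 0.0433]
tool_rot: [0.003, 0.036, 0.999, 0.0]
contact_force: [2.1, -0.7, -0.5]
gripper_width: 0.241
grasp_force: 60.9
```

>>> {"name": "jog_arm", "arguments": {
  "motion": "0 0 0 0 0 0 0; 0 0 0 0 0 0 0; 0 0 0 0 0 0 0; 0 0 0 -0.06 0 0 0; 0 0 0 -0.18 0 0 0"
}}

```text
time: 11.78
tool_pos: [0.5939, 0.0497, 0.1281]
tool_rot: [-0.002, 0.035, 0.999, 0.0]
contact_force: [1.0, 0.8, -0.7]
gripper_width: 0.244
grasp_force: 61.0
```

```bash
python3 - <<'E'
from h import *
grab_frame("side");st()
plan([(.62,-.02,.16,88),(.665,-.203,.12,90),(.665,-.203,.0125,90)])
E
```

```text
t 11.82 tcp [0.6005 0.0496 0.1406] yaw 85.95 tilt 0.8 F [ 5.6 -0.4  6.5] w 0.243 gf 61.0
(0.62, -0.02, 0.16, 88) -> -0.0492 -0.1361 -0.0383 0.0 0.009 -0.024
(0.665, -0.203, 0.12, 90) -> -0.1637 -0.4949 0.0431 0.0 0.009 -0.047
(0.665, -0.203, 0.0125, 90) -> -0.1607 -0.495 0.2581 0.0 0.009 -0.047
```

>>> {"name": "jog_arm", "arguments": {
  "motion": "0 -0.03 -0.1 -0.03 0 0 0; 0 -0.07 -0.21 -0.03 0 0 -0.02; 0 -0.11 -0.32 0 0 0 -0.04; 0 -0.15 -0.43 0.01 0 0 -0.047; 0 -0.164 -0.495 0.03 0 0 -0.047"
}}

```text
time: 12.45
tool_pos: [0.6618, -0.206, 0.1162]
tool_rot: [0.002, 0.001, 1.0, -0.0]
contact_force: [-0.3, 0.7, -0.5]
gripper_width: 0.245
grasp_force: 61.1
```

>>> {"name": "jog_arm", "arguments": {
  "motion": "0 0 0 0.03 0 0 0; 0 0 0 0.06 0 0 0; 0 0 0 0.06 0 0 0; 0 0 0 0.06 0 0 0; 0 0 0 0.06 0 0 0"
}}

```text
time: 13.08
tool_pos: [0.6622, -0.2027, 0.0879]
tool_rot: [0.003, -0.0, 1.0, -0.0]
contact_force: [0.3, -0.1, -0.5]
gripper_width: 0.241
grasp_force: 61.0
```

```bash
python3 - <<'E'
from h import *
f=grab_frame("wrist");save(f,"w4.png");st()
plan([(.665,-.203,.014,90)])
print([(round(r["p"],2),np.round(r["at"],4).tolist()) for r in place_of("wrist","tray_in")])
P=cloud(f)
for r in cut_out("wrist","tray_in")[:1]:
    m=r["pixels"]&np.isfinite(P[...,2])&(P[...,2]<.02);print(rect(P[m][:,:2]))
hs("wrist",["board0"],P,.025,.04)
E
```

```text
t 13.12 tcp [ 0.6622 -0.2028  0.0878] yaw 90.02 tilt 0.33 F [ 0.4 -0.8  0.2] w 0.238 gf 61.0
(0.665, -0.203, 0.014, 90) -> -0.0048 -0.0003 0.1477 -0.001 0.004 0.0
[]
[668.2, -244.5, 93.5, 183.6, 0.8]
board0 0.6 2765 c 537.8 -339.7 size 33.7 24.1 long 21.4 zmed 0.0326
```

View pics/w4.png

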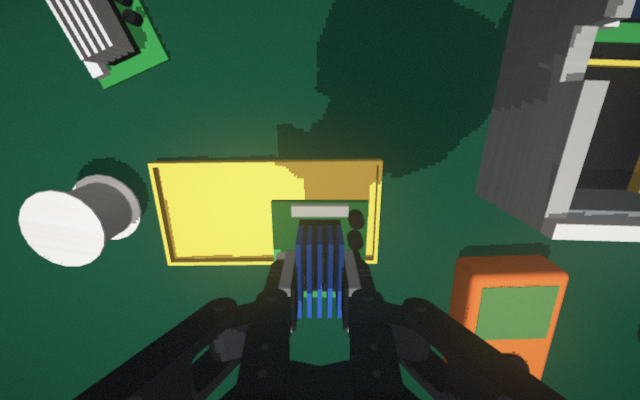

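The board is held level above the tray, whose inside spans pixels x 160–380, y 160–262.

>>> {"name": "jog_arm", "arguments": {
  "motion": "0 -0.004 -0.001 0.06 0 0.004 0; 0 -0.007 -0.001 0.12 0 0.004 0; 0 -0.007 -0.001 0.14 0 0.004 0; 0 -0.007 -0.001 0.149 0 0.004 0; 0 -0.007 -0.001 0.149 0 0.004 0"
}}

```text
time: 13.9
tool_pos: [0.6661, -0.204, 0.0162]
tool_rot: [-0.001, 0.0, 1.0, -0.0]
contact_force: [-6.7, 2.5, 10.2]
gripper_width: 0.243
grasp_force: 62.6
```

>>> {"name": "jog_arm", "arguments": {
  "motion": "42 0 0 0 0 0 0; 42 0 0 0 0 0 0; 42 0 0 0 0 0 0; 42 0 0 -0.08 0 0 0; 42 0 0 -0.2 0 0 0"
}}

```text
time: 14.52
tool_pos: [0.6635, -0.2027, 0.1098]
tool_rot: [-0.004, 0.0, 1.0, 0.001]
contact_force: [1.0, -0.4, 0.4]
gripper_width: 0.425
grasp_force: 0.0
```

```bash
python3 - <<'E'
from h import *
f=grab_frame("wrist");st()
P=cloud(f);hs("wrist",["tested0"],P,.025,.07)
plan([(.5175,-.0225,.15,88),(.5175,-.0225,.12,88)])
E
```

```text
t 14.57 tcp [ 0.6695 -0.2051  0.1228] yaw 89.99 tilt 0.58 F [ 4.4 -2.2  5.8] w 0.42 gf 0.0
tested0 0.97 3011 c 534.2 -28.9 size 28.6 72.5 long -88.9 zmed 0.038
tested0 0.96 774 c 663.8 -204.0 size 22.0 39.9 long -0.2 zmed 0.0365
(0.5175, -0.0225, 0.15, 88) -> 0.3053 0.3658 -0.0624 -0.004 0.008 0.023
(0.5175, -0.0225, 0.12, 88) -> 0.306 0.3661 -0.0024 -0.004 0.008 0.023
```

>>> {"name": "jog_arm", "arguments": {
  "motion": "42 0.06 0.08 -0.06 0 0 0; 42 0.14 0.17 -0.08 0 0 0.02; 42 0.21 0.26 -0.08 0 0 0.023; 42 0.27 0.33 -0.06 0 0 0.023; 42 0.298 0.362 -0.04 0 0 0.023"
}}

```text
time: 15.25
tool_pos: [0.5153, -0.0209, 0.1321]
tool_rot: [-0.001, 0.017, 1.0, -0.0]
contact_force: [1.1, -0.6, -0.8]
gripper_width: 0.419
grasp_force: 0.0
```

>>> {"name": "jog_arm", "arguments": {
  "motion": "42 0 0 0.03 0 0 0; 42 0 0 0.03 0 0 0; 42 0 0 0.03 0 0 0; 42 0 0 0.03 0 0 0; 42 0 0 0.03 0 0 0"
}}

```text
time: 15.88
tool_pos: [0.5172, -0.023, 0.118]
tool_rot: [-0.001, 0.018, 1.0, -0.0]
contact_force: [-0.7, 0.5, -0.3]
gripper_width: 0.42
grasp_force: 0.0
```

```bash
python3 - <<'E'
from h import *
f=grab_frame("wrist");st()
P=cloud(f);hs("wrist",["tested0"],P,.05,.075)
plan([(.5175,-.0225,.12,88),(.5175,-.0225,.039,88)])
E
```

```text
t 15.93 tcp [ 0.5171 -0.0228  0.1179] yaw 87.98 tilt 0.07 F [-0.8 -1.1  0.4] w 0.418 gf 0.0
(0.5175, -0.0225, 0.12, 88) -> -0.0011 0.0006 -0.0045 -0.0 -0.001 -0.0
(0.5175, -0.0225, 0.039, 88) -> -0.0013 0.0006 0.1575 -0.0 -0.001 -0.0
```

>>> {"name": "jog_arm", "arguments": {
  "motion": "42 -0.001 0 0.06 0 0 0; 42 -0.001 0 0.12 0 0 0; 42 -0.001 0 0.157 0 0 0; 42 -0.001 0 0.157 0 0 0; 0 -0.001 0 0.157 0 0 0"
}}

```text
time: 16.6
tool_pos: [0.5179, -0.0227, 0.0402]
tool_rot: [-0.0, 0.017, 1.0, -0.0]
contact_force: [2.1, -0.2, -1.0]
gripper_width: 0.24
grasp_force: 60.4
```

>>> {"name": "jog_arm", "arguments": {
  "motion": "0 0 0 0 0 0 0; 0 0 0 0 0 0 0; 0 0 0 -0.05 0 0 0; 0 0 0 -0.14 0 0 0; 0 0 0 -0.2 0 0 0"
}}

```text
time: 17.23
tool_pos: [0.5178, -0.0227, 0.1413]
tool_rot: [0.0, 0.017, 1.0, -0.0]
contact_force: [0.4, -0.0, -0.7]
gripper_width: 0.242
grasp_force: 60.6
```

```bash
python3 - <<'E'
from h import *
st()
plan([(.665,-.287,.13,90)],cur=(.5175,-.0227,.139,88))
E
```

```text
t 17.23 tcp [ 0.5178 -0.0227  0.1413] yaw 88.01 tilt 0.04 F [ 0.4 -0.  -0.7] w 0.242 gf 60.6
(0.665, -0.287, 0.13, 90) -> -0.3133 -0.518 0.018 0.0 0.0 -0.023
```

>>> {"name": "jog_arm", "arguments": {
  "motion": "0 -0.05 -0.09 0 0 0 -0.01; 0 -0.12 -0.2 0 0 0 -0.023; 0 -0.19 -0.31 0 0 0 -0.023; 0 -0.26 -0.42 0 0 0 -0.023; 0 -0.313 -0.518 0.018 0 0 -0.023"
}}

```text
time: 17.85
tool_pos: [0.6653, -0.2872, 0.1311]
tool_rot: [0.0, 0.0, 1.0, -0.001]
contact_force: [0.4, -0.1, -0.1]
gripper_width: 0.244
grasp_force: 60.7
```

>>> {"name": "jog_arm", "arguments": {
  "motion": "0 0 0 0.06 0 0 0; 0 0 0 0.12 0 0 0; 0 0 0 0.16 0 0 0; 0 0 0 0.16 0 0 0; 0 0 0 0.16 0 0 0"
}}

```text
time: 18.48
tool_pos: [0.6644, -0.2854, 0.0516]
tool_rot: [0.0, -0.0, 1.0, -0.001]
contact_force: [0.3, 0.4, -2.2]
gripper_width: 0.241
grasp_force: 60.7
```

```bash
python3 - <<'E'
from h import *
f=grab_frame("wrist");save(f,"w5.png");st()
plan([(.666,-.287,.014,90)])
E
```

```text
t 18.52 tcp [ 0.6647 -0.2856  0.0522] yaw 90.0 tilt 0.12 F [-0.6 -0.2 -1.6] w 0.248 gf 60.7
(0.666, -0.287, 0.014, 90) -> -0.0024 -0.0026 0.0764 -0.001 0.001 -0.0
```

View pics/w5.png

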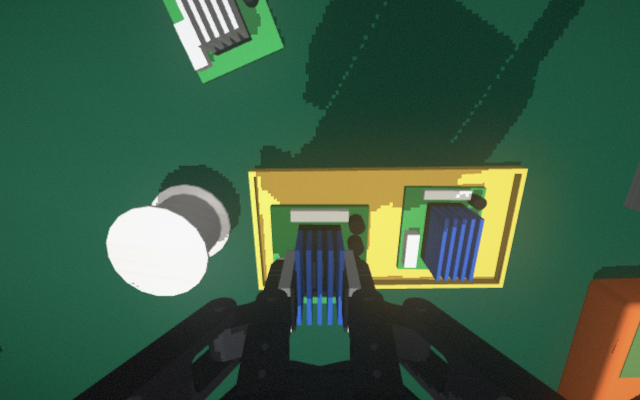

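The board hangs over the left half of the tray and the first one lies flat on the right (440,235). The spool at about (165,240) is clear.

>>> {"name": "jog_arm", "arguments": {
  "motion": "0 -0.002 0.002 0.03 0 0 0; 0 -0.002 0.003 0.06 0 0 0; 0 -0.002 0.003 0.07 0 0 0; 0 -0.002 0.003 0.075 0 0 0; 0 -0.002 0.003 0.075 0 0 0"
}}

```text
time: 19.15
tool_pos: [0.6644, -0.2836, 0.0131]
tool_rot: [-0.001, 0.0, 1.0, 0.0]
contact_force: [-3.6, 2.4, 4.7]
gripper_width: 0.25
grasp_force: 61.4
```

>>> {"name": "jog_arm", "arguments": {
  "motion": "40 0 0 0 0 0 0; 40 0 0 0 0 0 0; 40 0 0 0 0 0 0; 40 0 0 -0.08 0 0 0; 40 0 0 -0.2 0 0 0"
}}

```text
time: 19.77
tool_pos: [0.6628, -0.2827, 0.1101]
tool_rot: [-0.004, 0.0, 1.0, 0.001]
contact_force: [0.4, 0.7, 0.1]
gripper_width: 0.395
grasp_force: 0.0
```

```bash
python3 - <<'E'
from h import *
for c in ["wrist","side"]:
    f=grab_frame(c);P=cloud(f);print(c);hs(c,["tested0","board0"],P,.025,.042)
st()
plan([(.5365,-.341,.12,111)])
plan([(.5365,-.341,.12,111)],cur=(.6655,-.284,.115,90))
E
```

```text
wrist
tested0 0.91 854 c 663.5 -283.6 size 40.0 22.0 long 0.1 zmed 0.0364
tested0 0.56 1659 c 664.0 -204.1 size 22.7 40.7 long -0.3 zmed 0.0352
tested0 0.42 3815 c 582.9 -77.3 size 4.4 132.2 long -1.6 zmed 0.0329
board0 0.7 20 c 683.0 -243.6 size 100.6 1.7 long 89.9 zmed 0.0367
board0 0.58 1804 c 534.4 -341.0 size 40.5 22.5 long 21.3 zmed 0.0331
side
tested0 0.75 112 c 662.8 -283.4 size 39.5 26.3 long 2.5 zmed 0.036
tested0 0.72 136 c 662.9 -202.9 size 25.2 40.5 long -2.8 zmed 0.0369
board0 0.86 129 c 432.0 -204.5 size 27.0 40.5 long -8.1 zmed 0.0337
board0 0.73 104 c 426.0 -341.7 size 27.3 39.2 long -5.8 zmed 0.0336
board0 0.7 102 c 533.0 -339.6 size 40.6 27.4 long 20.4 zmed 0.0334
t 20.07 tcp [ 0.664  -0.2833  0.1112] yaw 89.98 tilt 0.21 F [-0.6  1.  -0. ] w 0.398 gf 0.0
(0.5365, -0.341, 0.12, 111) -> 0.2549 -0.1155 -0.0169 0.001 -0.002 -0.245
(0.5365, -0.341, 0.12, 111) -> 0.258 -0.114 -0.01 0.0 0.0 -0.244
```

>>> {"name": "jog_arm", "arguments": {
  "motion": "42 0.09 -0.04 -0.01 0 0 -0.08; 42 0.18 -0.08 0 0 0 -0.16; 42 0.258 -0.115 0.03 0 0 -0.245; 42 0.258 -0.115 0.03 0 0 -0.245; 42 0.258 -0.115 0.03 0 0 -0.245"
}}

```text
time: 20.7
tool_pos: [0.5355, -0.3406, 0.0965]
tool_rot: [-0.001, -0.182, 0.983, 0.001]
contact_force: [0.2, -0.4, 0.0]
gripper_width: 0.419
grasp_force: 0.0
```

```bash
python3 - <<'E'
from h import *
f=grab_frame("wrist");P=cloud(f);hs("wrist",["board0"],P,.025,.042)
st()
plan([(.5345,-.341,.01,111)])
E
```

```text
board0 0.76 1777 c 426.6 -342.7 size 22.2 40.5 long -3.2 zmed 0.0332
board0 0.72 838 c 533.7 -341.2 size 39.9 21.6 long 21.4 zmed 0.0335
board0 0.69 2366 c 432.3 -205.5 size 23.9 40.4 long -6.0 zmed 0.0324
t 20.8 tcp [ 0.5366 -0.3407  0.0978] yaw 111.06 tilt 0.08 F [-0.4  0.3  1.3] w 0.418 gf 0.0
(0.5345, -0.341, 0.01, 111) -> 0.0039 0.001 0.1755 0.0 -0.001 0.001
```

>>> {"name": "jog_arm", "arguments": {
  "motion": "42 0.003 0.001 0.06 0 0 0; 42 0.003 0.001 0.12 0 0 0; 42 0.003 0.001 0.172 0 0 0; 42 0.003 0.001 0.174 0 0 0; 0 0.003 0.001 0.174 0 0 0"
}}

```text
time: 21.42
tool_pos: [0.5351, -0.3414, 0.0119]
tool_rot: [-0.0, -0.183, 0.983, -0.0]
contact_force: [0.5, -0.2, 0.3]
gripper_width: 0.242
grasp_force: 61.3
```

>>> {"name": "jog_arm", "arguments": {
  "motion": "0 0 0 0 0 0 0; 0 0 0 0 0 0 0; 0 0 0 -0.08 0 0 0; 0 0 0 -0.19 0 0 0; 0 0 0 -0.27 0 0 0"
}}

```text
time: 22.05
tool_pos: [0.5348, -0.3418, 0.1491]
tool_rot: [0.0, -0.182, 0.983, -0.001]
contact_force: [0.7, -1.1, 0.1]
gripper_width: 0.245
grasp_force: 61.3
```

```bash
python3 - <<'E'
from h import *
st()
plan([(.5985,-.0265,.15,88),(.515,-.21,.15,100)],cur=(.535,-.341,.145,111))
plan([(.5985,-.0265,.15,88),(.515,-.21,.15,100)])
E
```

```text
t 22.05 tcp [ 0.5348 -0.3418  0.1491] yaw 111.03 tilt 0.14 F [ 0.7 -1.1  0.1] w 0.245 gf 61.3
(0.5985, -0.0265, 0.15, 88) -> -0.344 0.5417 -0.01 0.0 0.0 0.268
(0.515, -0.21, 0.15, 100) -> -0.0565 0.2589 -0.01 0.0 0.0 0.128
(0.5985, -0.0265, 0.15, 88) -> -0.3453 0.5428 -0.0031 -0.002 0.0 0.268
(0.515, -0.21, 0.15, 100) -> -0.0577 0.2602 -0.0023 -0.002 0.0 0.128
```

>>> {"name": "jog_arm", "arguments": {
  "motion": "0 -0.06 0.1 -0.005 0 0 0.05; 0 -0.13 0.21 -0.005 0 0 0.11; 0 -0.2 0.31 -0.005 0 0 0.17; 0 -0.27 0.42 -0.005 0 0 0.22; 0 -0.335 0.525 -0.003 0 0 0.268"
}}

```text
time: 22.68
tool_pos: [0.596, -0.0373, 0.1481]
tool_rot: [-0.0, 0.019, 1.0, -0.0]
contact_force: [1.0, -0.3, -1.1]
gripper_width: 0.241
grasp_force: 61.5
```

```bash
python3 - <<'E'
from h import *
f=grab_frame("wrist");st();save(f,"w6.png")
for t in ["bay0","well"]: print(t,[(round(r["p"],2),np.round(r["at"],4).tolist()) for r in place_of("wrist",t)])
plan([(.5985,-.0265,.1,88),(.5985,-.0265,.041,88)])
E
```

```text
t 22.73 tcp [ 0.5965 -0.03    0.1478] yaw 88.08 tilt 0.32 F [-0.2  5.  -1. ] w 0.247 gf 61.5
bay0 [(0.94, [0.5202, 0.0511, 0.0266]), (0.77, [0.6017, 0.0548, 0.0304]), (0.57, [0.5981, -0.0225, 0.0292])]
well [(0.7, [0.4305, -0.2001, -0.0022]), (0.6, [0.5558, 0.0102, 0.0328])]
(0.5985, -0.0265, 0.1, 88) -> -0.0048 0.0202 0.0952 -0.0 -0.001 0.003
(0.5985, -0.0265, 0.041, 88) -> -0.005 0.0202 0.2132 -0.0 -0.001 0.003
```

View pics/w6.png

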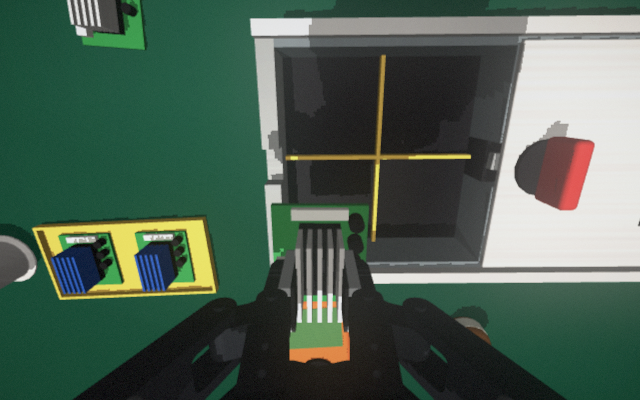

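```bash
python3 - <<'E'
from h import *
f=grab_frame("wrist");P=cloud(f);c=f["color"].astype(int)
m=(c[...,0]>120)&(c[...,1]>90)&(c[...,2]<70)&(P[...,2]>.025)&(P[...,2]<.05)&(P[...,1]>-.075)
v,u=np.nonzero(m); q=P[m];print(m.sum(),np.median(q[:,2]))
for name,sel in [("along y rib",(v>150)&(v<165)&(abs(u-378)>12)),("along x rib",(u>368)&(u<390)&(abs(v-157)>12))]:
    a=q[sel];i,j=(1,0) if "y rib" in name else (0,1)
    k=np.polyfit(a[:,i],a[:,j],1);print(name,sel.sum(),k,a[:,i].min(),a[:,i].max())
E
```

```text
1142 0.03710774529747635
along y rib 416 [0.03955339 0.55882432] -0.0645261593453875 0.09142517055469307
along x rib 404 [-0.03143191  0.03038332] 0.4814912125713951 0.6373202057430808
```

```bash
python3 - <<'E'
from h import *
st()
plan([(.5971,-.0271,.09,88),(.5971,-.0271,.041,88)])
E
```

```text
t 22.88 tcp [ 0.5957 -0.0383  0.1476] yaw 88.17 tilt 0.09 F [-1.  -1.8 -1.4] w 0.245 gf 61.5
(0.5971, -0.0271, 0.09, 88) -> -0.0022 0.0225 0.1151 -0.001 -0.001 0.002
(0.5971, -0.0271, 0.041, 88) -> -0.0023 0.0226 0.2131 -0.001 -0.001 0.002
```

>>> {"name": "jog_arm", "arguments": {
  "motion": "0 -0.002 0.0225 0.03 0 0 0; 0 -0.002 0.0225 0.06 0 0 0; 0 -0.002 0.0225 0.12 0 0 0; 0 -0.002 0.0225 0.12 0 0 0; 0 -0.002 0.0225 0.12 0 0 0"
}}

```text
time: 23.5
tool_pos: [0.597, -0.0286, 0.0872]
tool_rot: [-0.001, 0.018, 1.0, -0.0]
contact_force: [0.2, -0.6, -0.8]
gripper_width: 0.241
grasp_force: 61.4
```

```bash
python3 - <<'E'
from h import *
st()
plan([(.5971,-.0271,.041,88)])
E
```

```text
t 23.5 tcp [ 0.597  -0.0286  0.0872] yaw 87.95 tilt 0.12 F [ 0.2 -0.6 -0.8] w 0.241 gf 61.4
(0.5971, -0.0271, 0.041, 88) -> -0.0004 0.003 0.0924 -0.0 -0.001 -0.001
```

>>> {"name": "jog_arm", "arguments": {
  "motion": "0 0 0.003 0.04 0 0 0; 0 0 0.003 0.075 0 0 0; 0 0 0.003 0.088 0 0 0; 0 0 0.003 0.091 0 0 0; 0 0 0.003 0.091 0 0 0"
}}

```text
time: 24.12
tool_pos: [0.597, -0.0264, 0.0417]
tool_rot: [-0.001, 0.017, 1.0, -0.0]
contact_force: [-1.2, 0.9, 0.9]
gripper_width: 0.247
grasp_force: 61.8
```

>>> {"name": "jog_arm", "arguments": {
  "motion": "40 0 0 0 0 0 0; 40 0 0 0 0 0 0; 40 0 0 0 0 0 0; 40 0 0 -0.08 0 0 0; 40 0 0 -0.18 0 0 0"
}}

```text
time: 24.75
tool_pos: [0.5958, -0.0263, 0.1309]
tool_rot: [-0.003, 0.017, 1.0, 0.0]
contact_force: [1.8, 1.3, 1.7]
gripper_width: 0.4
grasp_force: 0.0
```

```bash
python3 - <<'E'
from h import *
f=grab_frame("wrist");P=cloud(f);hs("wrist",["board0"],P,.025,.07)
f=grab_frame("side");P=cloud(f);hs("side",["board0"],P,.025,.07);st()
plan([(.432,-.205,.1,83.5)])
E
```

```text
board0 0.94 953 c 445.2 -206.0 size 24.2 15.6 long 84.3 zmed 0.0326
board0 0.86 4242 c 598.3 -26.5 size 52.1 64.4 long -2.1 zmed 0.0383
board0 0.82 98 c 425.8 -340.3 size 24.7 38.9 long -2.8 zmed 0.0336
board0 0.56 127 c 431.6 -204.6 size 28.2 38.9 long -11.8 zmed 0.034
t 24.95 tcp [ 0.5981 -0.0266  0.1334] yaw 88.01 tilt 0.09 F [-0.2  0.2 -0.3] w 0.4 gf 0.0
(0.432, -0.205, 0.1, 83.5) -> 0.3197 -0.3681 0.0665 -0.0 0.001 0.052
```

>>> {"name": "jog_arm", "arguments": {
  "motion": "42 0.08 -0.092 0 0 0 0.02; 42 0.16 -0.184 0 0 0 0.05; 42 0.24 -0.276 0.01 0 0 0.052; 42 0.32 -0.367 0.04 0 0 0.052; 42 0.32 -0.367 0.066 0 0 0.052"
}}

```text
time: 25.58
tool_pos: [0.4274, -0.2059, 0.0965]
tool_rot: [-0.002, 0.059, 0.998, 0.0]
contact_force: [0.6, 0.8, -0.1]
gripper_width: 0.421
grasp_force: 0.0
```

```bash
python3 - <<'E'
from h import *
f=grab_frame("wrist");P=cloud(f);hs("wrist",["board0"],P,.025,.042)
f=grab_frame("wrist");st()
plan([(.432,-.205,.01,83.5)])
E
```

```text
board0 0.8 1802 c 426.8 -342.3 size 23.2 41.1 long -2.9 zmed 0.0328
board0 0.75 825 c 431.9 -205.0 size 22.0 39.4 long -6.1 zmed 0.0335
board0 0.64 773 c 587.1 -4.6 size 75.8 36.6 long 49.4 zmed 0.037
t 25.73 tcp [ 0.4298 -0.2033  0.097 ] yaw 83.53 tilt 0.3 F [ 0.1  0.7 -0.4] w 0.422 gf 0.0
(0.432, -0.205, 0.01, 83.5) -> -0.0057 -0.0032 0.174 0.001 -0.003 0.0
```

>>> {"name": "jog_arm", "arguments": {
  "motion": "42 -0.003 -0.002 0.06 0 0 0; 42 -0.003 -0.002 0.12 0 0 0; 42 -0.003 -0.002 0.17 0 -0.002 0; 42 -0.003 -0.002 0.173 0 -0.002 0; 0 -0.003 -0.002 0.173 0 -0.002 0"
}}

```text
time: 26.35
tool_pos: [0.433, -0.2051, 0.0134]
tool_rot: [0.001, 0.056, 0.998, -0.0]
contact_force: [1.5, -1.1, -0.7]
gripper_width: 0.246
grasp_force: 61.0
```

>>> {"name": "jog_arm", "arguments": {
  "motion": "0 0 0 0 0 0 0; 0 0 0 0 0 0 0; 0 0 0 -0.08 0 0 0; 0 0 0 -0.19 0 0 0; 0 0 0 -0.27 0 0 0"
}}

```text
time: 26.98
tool_pos: [0.4323, -0.2059, 0.1505]
tool_rot: [0.002, 0.056, 0.998, -0.001]
contact_force: [0.5, -0.6, -1.5]
gripper_width: 0.242
grasp_force: 61.0
```

```bash
python3 - <<'E'
from h import *
st()
plan([(.5217,.0535,.15,88)])
plan([(.5217,.0535,.15,88)],cur=(.4325,-.205,.145,83.5))
E
```

```text
t 26.98 tcp [ 0.4323 -0.2059  0.1505] yaw 83.52 tilt 0.25 F [ 0.5 -0.6 -1.5] w 0.242 gf 61.0
(0.5217, 0.0535, 0.15, 88) -> -0.1192 0.5356 0.0004 -0.001 0.003 -0.052
(0.5217, 0.0535, 0.15, 88) -> -0.1187 0.5339 -0.01 0.0 0.0 -0.052
```

>>> {"name": "jog_arm", "arguments": {
  "motion": "0 -0.025 0.11 0 0 0 0; 0 -0.05 0.22 0 0 0 -0.02; 0 -0.075 0.33 0 0 0 -0.04; 0 -0.1 0.44 0 0 0 -0.052; 0 -0.119 0.534 0 0 0 -0.052"
}}

```text
time: 27.6
tool_pos: [0.5214, 0.0552, 0.148]
tool_rot: [0.001, 0.017, 1.0, -0.0]
contact_force: [-0.6, 0.1, -1.7]
gripper_width: 0.24
grasp_force: 61.2
```

>>> {"name": "jog_arm", "arguments": {
  "motion": "0 0 0 0.04 0 0 0; 0 0 0 0.08 0 0 0; 0 0 0 0.12 0 0 0; 0 0 0 0.12 0 0 0; 0 0 0 0.12 0 0 0"
}}

```text
time: 28.22
tool_pos: [0.5211, 0.0525, 0.0879]
tool_rot: [0.001, 0.018, 1.0, -0.0]
contact_force: [0.1, -0.4, -1.6]
gripper_width: 0.245
grasp_force: 61.1
```

```bash
python3 - <<'E'
from h import *
f=grab_frame("wrist");save(f,"w7.png");st()
plan([(.5217,.0535,.043,88)])
E
```

```text
t 28.27 tcp [0.5216 0.0526 0.0884] yaw 87.97 tilt 0.16 F [ 0.5 -1.1 -1.3] w 0.244 gf 61.1
(0.5217, 0.0535, 0.043, 88) -> 0.0001 0.0018 0.0909 -0.0 0.002 -0.0
```

View pics/w7.png

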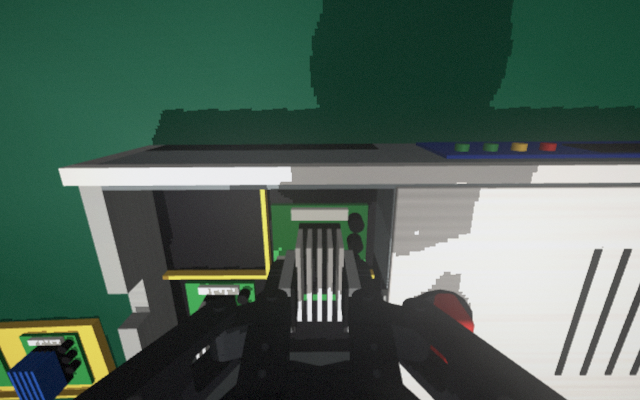

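The board is over bay2, clear of the ribs, and board A sits in bay1 at about (222,300).

>>> {"name": "jog_arm", "arguments": {
  "motion": "0 0 0.001 0.03 0 0 0; 0 0 0.001 0.06 0 0 0; 0 0 0.001 0.08 0 0 0; 0 0 0.001 0.091 0 0 0; 0 0 0.001 0.091 0 0 0"
}}

```text
time: 28.9
tool_pos: [0.5209, 0.0537, 0.0432]
tool_rot: [-0.0, 0.017, 1.0, -0.0]
contact_force: [-7.1, 0.3, 10.0]
gripper_width: 0.245
grasp_force: 62.7
```

>>> {"name": "jog_arm", "arguments": {
  "motion": "40 0 0 0 0 0 0; 40 0 0 0 0 0 0; 40 0 0 0 0 0 0; 40 0 0 -0.08 0 0 0; 40 0 0 -0.18 0 0 0"
}}

```text
time: 29.52
tool_pos: [0.5196, 0.0537, 0.1312]
tool_rot: [-0.001, 0.017, 1.0, -0.0]
contact_force: [0.5, -0.4, 0.6]
gripper_width: 0.405
grasp_force: 0.0
```

```bash
python3 - <<'E'
from h import *
f=grab_frame("side");P=cloud(f);hs("side",["board0"],P,.025,.07)
f=grab_frame("wrist");P=cloud(f);hs("wrist",["board0"],P,.05,.07);st()
plan([(.4265,-.342,.1,86.5)])
E
```

```text
board0 0.93 481 c 597.4 -31.0 size 68.0 62.4 long 87.7 zmed 0.0439
board0 0.67 269 c 521.8 40.7 size 53.2 62.3 long -5.8 zmed 0.0624
board0 0.61 103 c 426.5 -342.1 size 39.9 31.9 long 7.7 zmed 0.0338
board0 0.91 771 c 520.7 53.8 size 22.0 40.2 long -1.7 zmed 0.0635
board0 0.78 1065 c 594.9 -26.0 size 22.5 38.4 long -2.0 zmed 0.0616
t 29.73 tcp [0.5219 0.0537 0.1333] yaw 88.01 tilt 0.24 F [ 0.3 -0.3  0.1] w 0.402 gf 0.0
(0.4265, -0.342, 0.1, 86.5) -> 0.1635 -0.7975 0.0663 -0.0 0.003 0.018
```

>>> {"name": "jog_arm", "arguments": {
  "motion": "42 0.02 -0.1 0 0 0 0; 42 0.05 -0.22 0 0 0 0; 42 0.075 -0.34 0 0 0 0.01; 42 0.1 -0.46 0 0 0 0.018; 42 0.12 -0.58 0 0 0 0.018"
}}

```text
time: 30.35
tool_pos: [0.4491, -0.2351, 0.13]
tool_rot: [-0.001, 0.031, 1.0, 0.001]
contact_force: [0.6, -0.3, 0.8]
gripper_width: 0.418
grasp_force: 0.0
```

>>> {"name": "jog_arm", "arguments": {
  "motion": "42 0.022 -0.11 0.03 0 0 0; 42 0.038 -0.216 0.066 0 0 0; 42 0.038 -0.216 0.066 0 0 0; 42 0.038 -0.216 0.066 0 0 0; 42 0.038 -0.216 0.066 0 0 0"
}}

```text
time: 30.98
tool_pos: [0.4256, -0.3395, 0.0988]
tool_rot: [0.0, 0.03, 1.0, 0.0]
contact_force: [-0.8, 0.3, 0.1]
gripper_width: 0.421
grasp_force: 0.0
```

```bash
python3 - <<'E'
from h import *
f=grab_frame("wrist");P=cloud(f);hs("wrist",["board0"],P,.025,.042)
st()
plan([(.4265,-.342,.01,86.5)])
E
```

```text
board0 0.7 860 c 426.5 -342.7 size 22.0 39.9 long -3.1 zmed 0.0335
t 31.07 tcp [ 0.4259 -0.3397  0.0993] yaw 86.56 tilt 0.1 F [-0.8 -0.1  0.8] w 0.425 gf 0.0
(0.4265, -0.342, 0.01, 86.5) -> -0.0012 -0.0044 0.1787 -0.0 0.001 0.001
```

>>> {"name": "jog_arm", "arguments": {
  "motion": "42 -0.001 -0.005 0.06 0 0 0; 42 -0.001 -0.005 0.12 0 0 0; 42 -0.001 -0.005 0.17 0 0 0; 42 -0.001 -0.005 0.178 0 0 0; 0 -0.001 -0.005 0.178 0 0 0"
}}

```text
time: 31.7
tool_pos: [0.4263, -0.3431, 0.0108]
tool_rot: [0.001, 0.03, 1.0, -0.0]
contact_force: [2.1, -1.2, -0.4]
gripper_width: 0.243
grasp_force: 61.1
```

>>> {"name": "jog_arm", "arguments": {
  "motion": "0 0 0 0 0 0 0; 0 0 0 0 0 0 0; 0 0 0 -0.08 0 0 0; 0 0 0 -0.19 0 0 0; 0 0 0 -0.27 0 0 0"
}}

```text
time: 32.33
tool_pos: [0.4262, -0.3438, 0.1482]
tool_rot: [0.002, 0.031, 1.0, -0.001]
contact_force: [0.5, 0.2, -1.2]
gripper_width: 0.244
grasp_force: 61.1
```

```bash
python3 - <<'E'
from h import *
st()
plan([(.5191,-.0245,.145,88)])
E
```

```text
t 32.33 tcp [ 0.4262 -0.3438  0.1482] yaw 86.46 tilt 0.25 F [ 0.5  0.2 -1.2] w 0.244 gf 61.1
(0.5191, -0.0245, 0.145, 88) -> -0.146 0.6488 0.0052 -0.002 0.002 -0.018
```

>>> {"name": "jog_arm", "arguments": {
  "motion": "0 -0.025 0.11 0 0 0 0; 0 -0.05 0.22 0 0 0 0; 0 -0.075 0.33 0 0 0 -0.01; 0 -0.1 0.44 0 0 0 -0.018; 0 -0.125 0.55 0 0 0 -0.018"
}}

```text
time: 32.95
tool_pos: [0.5054, -0.0709, 0.1457]
tool_rot: [0.001, 0.017, 1.0, -0.0]
contact_force: [0.6, -0.2, -2.3]
gripper_width: 0.245
grasp_force: 61.3
```

>>> {"name": "jog_arm", "arguments": {
  "motion": "0 -0.018 0.098 0 0 0 0; 0 -0.018 0.098 0.05 0 0 0; 0 -0.018 0.098 0.12 0 0 0; 0 -0.018 0.098 0.12 0 0 0; 0 -0.018 0.098 0.12 0 0 0"
}}

```text
time: 33.58
tool_pos: [0.5165, -0.0242, 0.0863]
tool_rot: [0.001, 0.018, 1.0, -0.0]
contact_force: [-0.1, 0.5, -1.3]
gripper_width: 0.245
grasp_force: 61.3
```

```bash
python3 - <<'E'
from h import *
f=grab_frame("wrist");st()
plan([(.5191,-.0245,.042,88)])
E
```

```text
t 33.62 tcp [ 0.517  -0.0244  0.087 ] yaw 87.99 tilt 0.25 F [ 1.1 -0.3 -0.8] w 0.247 gf 61.3
(0.5191, -0.0245, 0.042, 88) -> -0.0038 0.0 0.0899 -0.001 0.003 -0.0
```

>>> {"name": "jog_arm", "arguments": {
  "motion": "0 -0.004 0 0.03 0 0 0; 0 -0.004 0 0.06 0 0.002 0; 0 -0.004 0 0.08 0 0.003 0; 0 -0.004 0 0.09 0 0.003 0; 0 -0.004 0 0.09 0 0.003 0"
}}

```text
time: 34.25
tool_pos: [0.5178, -0.0241, 0.0407]
tool_rot: [-0.002, 0.017, 1.0, -0.0]
contact_force: [-3.8, -0.0, 5.3]
gripper_width: 0.244
grasp_force: 62.1
```

>>> {"name": "jog_arm", "arguments": {
  "motion": "40 0 0 0 0 0 0; 40 0 0 0 0 0 0; 40 0 0 0 0 0 0; 40 0 0 -0.08 0 0 0; 40 0 0 -0.2 0 0 0"
}}

```text
time: 34.88
tool_pos: [0.5162, -0.0236, 0.1385]
tool_rot: [-0.004, 0.017, 1.0, 0.0]
contact_force: [0.6, 0.8, -0.4]
gripper_width: 0.397
grasp_force: 0.0
```

>>> {"name": "jog_arm", "arguments": {
  "motion": "60 -0.08 0.08 -0.12 0 0 0; 60 -0.08 0.1 -0.24 0 0 0; 60 -0.08 0.1 -0.26 0 0 0; 60 -0.08 0.1 -0.26 0 0 0; 60 -0.08 0.1 -0.26 0 0 0"
}}

```text
time: 35.5
tool_pos: [0.5594, 0.0245, 0.2677]
tool_rot: [-0.003, 0.018, 1.0, -0.0]
contact_force: [-0.8, -0.1, -0.4]
gripper_width: 0.601
grasp_force: 0.0
```

```bash
python3 - <<'E'
from h import *
f=grab_frame("wrist");save(f,"w8.png");P=cloud(f);z=P[...,2];st()
hs("wrist",["board0"],P,.05,.07);hs("wrist",["board0","tested0"],P,.025,.042)
m=(z>.1)&(z<.125)&(abs(P[...,0]-.562)<.05)&(abs(P[...,1]-.12)<.06)
print(m.sum(),rect(P[m][:,:2]),P[m].mean(0))
f=grab_frame("side");P=cloud(f);hs("side",["board0"],P,.025,.042)
plan([(.562,.12,.2,88)])
E
```

```text
t 35.55 tcp [0.5591 0.0244 0.2671] yaw 87.98 tilt 0.43 F [ 0.7 -0.9 -1.4] w 0.597 gf 0.0
board0 0.93 507 c 521.0 53.6 size 22.1 39.8 long -2.0 zmed 0.0632
board0 0.91 518 c 596.3 -26.2 size 22.1 40.0 long -1.9 zmed 0.0627
board0 0.93 1304 c 521.0 54.2 size 50.9 59.7 long -1.9 zmed 0.0341
board0 0.91 944 c 597.1 -26.5 size 51.6 62.0 long -1.2 zmed 0.0342
tested0 0.94 561 c 664.1 -203.5 size 40.6 23.7 long 0.0 zmed 0.0354
tested0 0.9 635 c 664.2 -283.5 size 40.9 24.6 long 0.1 zmed 0.0357
595 [562.1, 120.1, 12.4, 43.2, 88.2] [0.56104415 0.11857417 0.11094052]
board0 0.91 205 c 517.4 -31.0 size 67.8 57.1 long 89.2 zmed 0.036
board0 0.83 269 c 596.4 -25.7 size 68.8 73.4 long -10.6 zmed 0.0356
board0 0.63 34 c 517.7 32.9 size 25.4 57.2 long -12.2 zmed 0.0361
(0.562, 0.12, 0.2, 88) -> 0.0016 0.1911 0.1371 -0.0 -0.004 -0.0
```

View pics/w8.png

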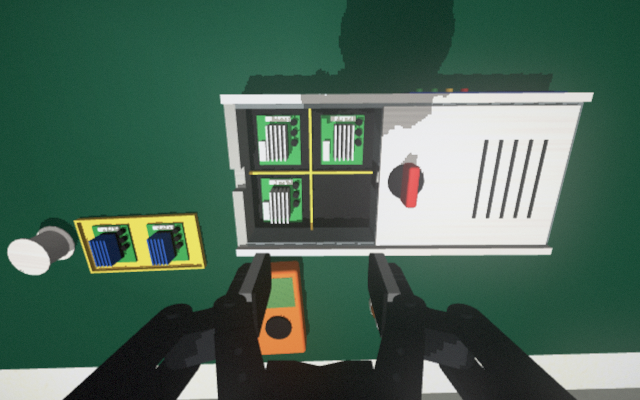

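All three new boards sit flat in bays (pixels (280,140), (342,140), (280,202)) and both tested boards in the tray. The knob is at (412,187). Next I'll grip it.

>>> {"name": "jog_arm", "arguments": {
  "motion": "50 0.001 0.1 0.05 0 0 0; 50 0.001 0.191 0.12 0 0 0; 50 0.001 0.191 0.2 0 -0.003 0; 50 0.001 0.191 0.2 0 -0.004 0; 50 0.001 0.191 0.2 0 -0.004 0"
}}

```text
time: 36.42
tool_pos: [0.5635, 0.1197, 0.1712]
tool_rot: [0.002, 0.018, 1.0, -0.0]
contact_force: [0.1, 1.1, 0.1]
gripper_width: 0.502
grasp_force: 0.0
```

```bash
python3 - <<'E'
from h import *
f=grab_frame("wrist");P=cloud(f);z=P[...,2];st()
m=(z>.1)&(z<.12)&(abs(P[...,0]-.562)<.03)&(abs(P[...,1]-.12)<.012)
print(m.sum(),rect(P[m][:,:2]))
plan([(.562,.12,.096,88)])
E
```

```text
t 36.48 tcp [0.5641 0.1196 0.1721] yaw 87.96 tilt 0.34 F [ 0.2 -0.3  1. ] w 0.496 gf 0.0
974 [561.8, 120.2, 11.8, 43.3, 88.2]
(0.562, 0.12, 0.096, 88) -> 0.0051 0.0006 0.1522 -0.0 0.004 -0.001
```

>>> {"name": "jog_arm", "arguments": {
  "motion": "50 0.003 0.001 0.06 0 0 0; 50 0.003 0.001 0.12 0 0.003 0; 50 0.003 0.001 0.152 0 0.003 0; 50 0.003 0.001 0.152 0 0.003 0; 0 0.003 0.001 0.152 0 0.003 0"
}}

```text
time: 37.1
tool_pos: [0.5628, 0.1205, 0.0957]
tool_rot: [0.001, 0.018, 1.0, -0.0]
contact_force: [-0.4, 0.6, -0.0]
gripper_width: 0.3
grasp_force: 0.0
```

>>> {"name": "jog_arm", "arguments": {
  "motion": "0 0 0 0 0 0 0; 0 0 0 0 0 0 0; 0 0 0 0 0 0 0; 0 0 0 0 0 0 0; 0 0 -0.02 0 0 0 0"
}}

```text
time: 37.72
tool_pos: [0.5625, 0.1125, 0.0959]
tool_rot: [0.001, 0.017, 1.0, 0.002]
contact_force: [-0.8, 5.5, 5.3]
gripper_width: 0.127
grasp_force: 61.6
```

```bash
python3 - <<'E'
from h import *
st()
plan([(.5556,-.0845,.096,88)])
E
```

```text
t 37.73 tcp [0.5625 0.1125 0.0959] yaw 88.02 tilt 0.24 F [-0.8  5.5  5.3] w 0.127 gf 61.6
(0.5556, -0.0845, 0.096, 88) -> 0.0003 -0.3942 -0.0018 0.003 0.001 0.0
```

Gripped and sliding. Pull shut.

>>> {"name": "jog_arm", "arguments": {
  "motion": "0 0 -0.035 0 0 0 0; 0 0 -0.07 0 0 0 0; 0 0 -0.11 0 0 0 0; 0 0 -0.15 0 0 0 0; 0 0 -0.19 0 0 0 0"
}}

```text
time: 38.35
tool_pos: [0.5596, 0.017, 0.0958]
tool_rot: [0.001, 0.017, 1.0, 0.002]
contact_force: [2.4, 6.2, 3.8]
gripper_width: 0.123
grasp_force: 61.4
```

>>> {"name": "jog_arm", "arguments": {
  "motion": "0 0 -0.04 0 0 0 0; 0 0 -0.08 0 0 0 0; 0 0 -0.12 0 0 0 0; 0 0 -0.15 0 0 0 0; 0 0 -0.175 0 0 0 0"
}}

```text
time: 38.98
tool_pos: [0.557, -0.0706, 0.0959]
tool_rot: [0.002, 0.018, 1.0, 0.002]
contact_force: [2.1, 6.7, 3.7]
gripper_width: 0.123
grasp_force: 61.4
```

```bash
python3 - <<'E'
from h import *
st()
plan([(.5556,-.0845,.096,88)])
E
```

```text
t 38.98 tcp [ 0.557  -0.0706  0.0959] yaw 87.98 tilt 0.3 F [2.1 6.7 3.7] w 0.123 gf 61.4
(0.5556, -0.0845, 0.096, 88) -> 0.0019 -0.028 -0.0003 0.002 0.003 -0.0
```

>>> {"name": "jog_arm", "arguments": {
  "motion": "0 0.001 -0.015 0 0 0 0; 0 0.001 -0.026 0 0 0 0; 0 0.001 -0.03 0 0 0 0; 0 0.001 -0.033 0 0 0 0; 0 0.001 -0.033 0 0 0 0"
}}

```text
time: 39.6
tool_pos: [0.5565, -0.0849, 0.0959]
tool_rot: [0.003, 0.018, 1.0, 0.003]
contact_force: [5.1, 11.9, 3.7]
gripper_width: 0.125
grasp_force: 61.4
```

>>> {"name": "jog_arm", "arguments": {
  "motion": "0 0 -0.003 0 0 0 0.08; 0 0 -0.003 0 0 0 0.18; 0 0 -0.003 0 0 0 0.28; 0 0 -0.003 0 0 0 0.38; 0 0 -0.003 0 0 0 0.48"
}}

```text
time: 40.22
tool_pos: [0.5564, -0.0854, 0.0959]
tool_rot: [0.001, 0.371, 0.929, 0.005]
contact_force: [5.7, 14.1, 3.6]
gripper_width: 0.122
grasp_force: 61.5
```

>>> {"name": "jog_arm", "arguments": {
  "motion": "0 0 0 0 0 0 0.1; 0 0 0 0 0 0 0.2; 0 0 0 0 0 0 0.3; 0 0 0 0 0 0 0.4; 0 0 0 0 0 0 0.5"
}}

```text
time: 40.85
tool_pos: [0.5561, -0.0855, 0.0959]
tool_rot: [-0.001, 0.685, 0.729, 0.004]
contact_force: [2.9, 14.0, 5.7]
gripper_width: 0.127
grasp_force: 61.7
```

>>> {"name": "jog_arm", "arguments": {
  "motion": "0 0 0 0 0 0 0.02; 0 0 0 0 0 0 0.02; 0 0 0 0 0 0 0.02; 0 0 0 0 0 0 0.02; 0 0 0 0 0 0 0.02"
}}

```text
time: 41.48
tool_pos: [0.5561, -0.0856, 0.0959]
tool_rot: [-0.001, 0.694, 0.72, 0.004]
contact_force: [4.1, 14.9, 5.3]
gripper_width: 0.121
grasp_force: 61.7
```

```bash
python3 - <<'E'
from h import *
st();print(state()["ft_torque"])
f=grab_frame("wrist");P=cloud(f);z=P[...,2]
m=(z>.1)&(z<.12)&(abs(P[...,0]-.556)<.03)&(abs(P[...,1]+.085)<.03)
print(m.sum(),rect(P[m][:,:2]))
E
```

```text
t 41.48 tcp [ 0.5561 -0.0856  0.0959] yaw 2.09 tilt 0.52 F [ 4.1 14.9  5.3] w 0.121 gf 61.7
[ 2.37717435 -0.583423    0.10736119]
3050 [556.7, -84.8, 35.3, 38.7, 44.0]
```

Knob is home. I'll ease the cover back against the tongue before releasing, so it doesn't jump.

>>> {"name": "jog_arm", "arguments": {
  "motion": "0 0.004 0 0 0 0 0; 0 0.007 0 0 0 0 0; 0 0.01 0 0 0 0 0; 0 0.013 0 0 0 0 0; 0 0.016 0 0 0 0 0"
}}

```text
time: 42.15
tool_pos: [0.5561, -0.083, 0.0959]
tool_rot: [0.003, 0.694, 0.72, 0.0]
contact_force: [6.2, -5.3, 0.2]
gripper_width: 0.123
grasp_force: 61.1
```

>>> {"name": "jog_arm", "arguments": {
  "motion": "20 0 0 0 0 0 0; 30 0 0 0 0 0 0; 50 0 0 0 0 0 0; 50 0 0 0 0 0 0; 50 0 0 0 0 0 0"
}}

```text
time: 42.78
tool_pos: [0.5533, -0.0818, 0.0938]
tool_rot: [-0.001, 0.694, 0.72, -0.001]
contact_force: [-0.2, -0.4, -0.6]
gripper_width: 0.498
grasp_force: 0.0
```

>>> {"name": "jog_arm", "arguments": {
  "motion": "50 0 0 -0.05 0 0 0; 50 0 0 -0.15 0 0 0; 50 0 0 -0.25 0 0 0; 50 0 0 -0.3 0 0 0; 50 0 0 -0.3 0 0 0"
}}

```text
time: 43.4
tool_pos: [0.555, -0.0821, 0.2468]
tool_rot: [0.002, 0.694, 0.72, 0.001]
contact_force: [0.8, 0.8, 0.2]
gripper_width: 0.496
grasp_force: 0.0
```

```bash
python3 - <<'E'
from h import *
f=grab_frame("wrist");save(f,"w9.png");P=cloud(f);z=P[...,2];st()
m=(z>.1)&(z<.12)&(abs(P[...,0]-.556)<.04)&(abs(P[...,1]+.082)<.04)
print(m.sum(),rect(P[m][:,:2]))
hs("wrist",["tested0","board0"],P,.025,.042)
for c in ["scene","side"]:
    f=grab_frame(c)
    for t in ["spool","meter","flux_jar"]: print(t,[np.round(r["at"],3).tolist() for r in place_of(c,t)][:1])
E
```

```text
t 43.45 tcp [ 0.5539 -0.0818  0.2443] yaw 2.06 tilt 0.05 F [ 0.4 -0.1 -0.5] w 0.496 gf 0.0
562 [556.6, -82.8, 11.7, 43.5, 2.4]
tested0 0.83 427 c 664.1 -204.6 size 23.0 39.7 long -0.8 zmed 0.0354
spool [[0.659, -0.372, 0.004]]
meter [[0.778, -0.045, -0.003]]
flux_jar [[0.777, 0.118, -0.0]]
spool [[0.66, -0.37, 0.001]]
meter [[0.773, -0.047, 0.001]]
flux_jar [[0.781, 0.124, 0.002]]
```

View pics/w9.png

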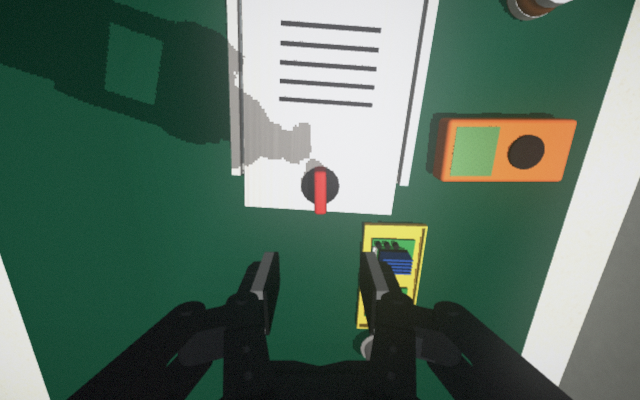

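The cover is shut and latched: the wing lies along y at (320,192), knob ≈1.5 rad, and the cover rests at about 2 mm. The other objects have not moved.

```bash
python3 -c "
from plant import *
print(job_done())"
```

```text
the job is handed in; nothing more can be done
None
```

I handed the job in with three new boards flat in bays, both tested boards flat in the tray, and the cover shut and held by the tongue (knob at about 1.5 rad); the spool, meter and jar were not moved, and the judge's verdict was not shown.

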